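# Draw out the laundry tray with the hook and load it in balance

## Robot

A 7-joint arm with a two-finger parallel gripper is mounted at the origin on the work surface. World frame = base frame: x ahead of the robot, y to its left, z up, the work surface at z = 0. Lengths are in m, angles in degrees, forces in N, time in s.
With the tool pointing down it reaches from about 0.425 to 0.875 m from the base axis. Payload 4.7 kg.
Tool frame: the origin (TCP) lies on the centre line of the jaws, within the pads' length; the fingertips stand 8 mm ahead of it and the grasp point (between the pads) lies 11 mm behind it; z points along the fingers, y is the direction in which the jaws open and shut (so a half turn about z gives the same grasp; the last joint's range is limited). The gripper opens to 87 mm and grips with 3 to 60 N. Pads are 19 mm wide; open, the fingers measure 117 mm over their backs; the gripper's body (75 mm by 190 mm) begins 51 mm behind the grasp point.
Start: joints at [77.298, 18.392, -4.016, 83.108, 1.295, 78.541, -3.26], TCP at [0.152, -0.632, 0.231] pointing down, gripper open.
Joint ranges: [-163.93, 163.93], [-17.29, 119.83], [-79.2, 71.16], [3.27, 140.29], [-89.18, 269.18], [5.43, 117.66], [-154.24, 154.24]. Speed limits (degrees/s): [147.25, 147.25, 180, 180, 180, 180, 180].

## Interface

Orientations are given as [roll, pitch, yaw] about the fixed x, y, z axes, in that order (R = Rz(yaw) Ry(pitch) Rx(roll)).
In Python, from cell import env gives the robot as it stands. The module is installed in compiled form; this text tells all that it offers.
- The arm moves only by the tool move_arm, never from a script. Its argument "steps" is a list of rows, each a list of 2 entries, a list of its own where there are three numbers: the shift along the tool's x, y, z in m, then the turn about the tool's z in rad. A call has 1 to 20 rows; each row is the pose to reach, as a shift and turn from the pose commanded when the call began, along the tool's axes at that moment; what a row does not reach only later rows make up. A row lasts 1/8 s, in which the tool goes at most 62.5 mm and 10.7 degrees, less where a joint would pass 70% of its speed; a pose out of reach is approached as far as the arm can. A call with a gripper value outside its range is refused whole. "hand" is the closure, from -1 (fully open) to 1 (shut), set as the call begins (left out, the last holds). The fingers move at their own pace and stop on an object; "squeeze" is the grip in N (left out, the last holds). Time passes only in rows, so rows that repeat a pose let the fingers close. It gives the time, the measured TCP pose, the force and the opening at its end, in the units of the state.
- env.get_obs(): the state, without advancing time (a new reading comes with each control period).
- env.read_camera(name): name is "side" or "top"; returns (picture, depth): 384x512x3 uint8, red, green, blue; 384x512 float32, m along the optical axis (not along the pixel's ray), 0 where there is no reading.
- env.calibration(name): a dict with "intrinsics" (3x3 intrinsics, pixels), "D" ([k1, k2, p1, p2, k3] as OpenCV has them; the pictures are not rectified), "position" and "orientation" of the camera in the world. Camera axes: x right, y up, looking along -z (the intrinsics and any distortion apply to the point x, -y, -z); pixel columns grow to the right and rows downward; lengths in m; the calibration is good to about 2 mm. A picture is of the moment at which its call begins. calibration takes no time and is no camera call.
- env.sign_off(): hands the job in, once; it reports no verdict.
Trained networks look in the newest picture that a camera, given by its name, has taken for a name from the list of things; names that differ only in an ending like _2 or _b are one class to them, and where a whole thing is asked for, a point or a joint stands for the part that bears it (a point fixed in the world has none). Each returns a list of dicts, best first, with "conf" (0 to 1); they miss things now and then, are a little off and sometimes report something else, mostly with a low value. They report only what shows in the picture. A call takes as long as a camera call. They do not tell look-alikes from the thing itself.
- env.cut_out(camera, query): "region" (384x512 bool, what is visible of it) and "uv" ([column, row] in pixels, amid what is visible of it).
The state is a dict: "time_s": time; "qpos": joint angles; "joint_velocities": joint speeds; "effort": joint torques, N m; "tool_pos": TCP position; "tool_rot": TCP orientation; "force": force on the tool from outside, world axes, zero at the start; "wrist_torque": the same for the moment, N m; "grip_width": finger opening in m.
Only numpy, scipy, OpenCV 4.12 (cv2) and the standard library are available. Lean on these libraries where they do the work, as an engineer would, in place of code of your own. Each camera call takes 0.05 s, during which the arm holds its last target. There are 200 camera calls.

## Task

Pick up the pull hook, catch the red loop of the light wicker tray under the rack with it, draw the tray out until it is centred on the green mat, then unhook and stand the hook back down on the bare counter, clear of the tray's loop. Then, without handling the tray with the gripper, gently stand the heavy blue detergent bottle in the tray's middle bay first, and after it the yellow canister in the empty end bay opposite the white tub, so that the tray never tips and stays level and centred on the mat. Leave the other things on the counter where they are.

Things in the scene. Friction and masses are not known exactly. Their poses are not given: they have to be found in the camera images.
- tray: Light (250 g) wicker tray. Origin: centre of its underside; x along its 270 mm length, y along its 110 depth. Three open bays along x, centres x = -88, 0, +88, each 84 x 100 inside; floor 17 above the counter, dividers 47, rim 57. It stands on two narrow runners along y, outer edges 39 mm either side of the middle; the ends overhang, so a heavy load in an end bay tips it.
- loop (a point): Centre of the opening of the red pull loop on the tray's +y side, 75 mm from the tray's middle, 45 above the counter. A level U of 8 mm round bar, its outer bar 99 mm from the tray's middle; opening 44 mm along the tray's x, 40 along y, open above and below. Axes as the tray's.
- hook: Pull hook, 160 g: dark wooden flat-bottomed handle 110 long (x), 26 wide (y), 52 tall, standing on the counter; from its black +x end an 8 mm steel rod runs on, centred 44 mm up, to x = 135 and there turns straight down to 6 mm above the underside's level. Origin: centre of the handle's underside; it balances close to the handle's middle.
- hook_tip (a point): Lower end of the hook's down-turned tip: 135 mm ahead (x) of the handle's middle, 6 mm above the level of its underside.
- detergent: Blue detergent bottle with a white band and a white cap, heavy (about 550 g): 56 mm across up to 118 mm, then tapering to a 32 mm cap, 150 tall. Origin: centre of its base, z up.
- canister: Yellow canister with a black lid, light (about 100 g): upright cylinder 54 mm across, 115 tall. Origin: centre of its base, z up.
- tub: White tub with an orange cap, light (about 100 g), 58 mm across, 85 tall, standing from the start in one of the tray's two end bays (which one varies). Origin: centre of its base, z up.
- mat: Green mat printed flat on the counter (no height), 340 long (x) by 180 (y). Origin: its centre.
- rack: Fixed wooden rack over the tray's starting place: deck 430 (x) by 270 (y) mm, underside 145, top 163 above the counter, four 22 mm posts centred at x = +-200, y = +-120, open between them; the tray comes out at the +y side. A wicker box on the deck's -y part rises to 218. Origin: centre of its footprint on the counter.
- carton: Bystander, leave alone: a closed brown and blue powder carton, 75 x 120 x 150 tall mm. Origin: centre of its underside.
- soap: Bystander, leave alone: a flat metal soap tin, 85 x 60 x 28 tall mm. Origin: centre of its underside.
- pegs: Bystander, leave alone: a small open blue plastic peg box, 90 x 70 x 50 tall mm. Origin: centre of its underside.
- jar: Bystander, leave alone: a large glass jar with a wooden lid, 90 across, 130 tall mm. Origin: centre of its underside.
- cup: Bystander, leave alone: a white ceramic cup, 76 across, 70 tall mm. Origin: centre of its underside.
Things that resemble listed ones, but are neither listed nor needed, are in the scene too. Leave any purple look-alike of the detergent alone. Leave any pink look-alike of the canister alone.

How it is judged (in metres and radians):
On the way, in this order (a step that is already met when the one before it is completed fails the run):
1. the hook's tip is down in the tray's loop while the tray is still under the rack (x of hook_tip in the frame of loop between -0.024 and 0.024 m and y of hook_tip in the frame of loop between -0.024 and 0.024 m and z of hook_tip in the frame of loop below -0.005 m and distance of tray from where it was at the start of the episode below 0.04 m), for 0.1 s.
2. the tray is drawn onto the mat, the hook still in its loop (x of hook_tip in the frame of loop between -0.024 and 0.024 m and y of hook_tip in the frame of loop between -0.024 and 0.024 m and z of hook_tip in the frame of loop below -0.005 m and y of tray in the frame of mat between -0.035 and 0.035 m and x of tray in the frame of mat between -0.06 and 0.06 m), for 0.2 s.
3. the hook stands on the counter again, clear of the loop and let go (height (world z) of hook below 0.008 m and angle between hook's own z axis and vertical below 0.15 rad and contact force between hook and tray below 0.1 N and horizontal distance between hook_tip and loop above 0.04 m and contact force between the fingers and hook below 0.1 N), for 0.2 s.
4. the detergent bottle stands in the middle bay, let go (y of detergent in the frame of tray between -0.03 and 0.03 m and z of detergent in the frame of tray between 0.01 and 0.025 m and angle between detergent's own z axis and vertical below 0.1 rad and linear speed of detergent below 0.02 m/s and x of detergent in the frame of tray between -0.02 and 0.02 m and contact force between the fingers and detergent below 0.1 N), for 0.2 s.
5. the canister stands in the empty end bay, let go (y of canister in the frame of tray between -0.03 and 0.03 m and z of canister in the frame of tray between 0.01 and 0.025 m and angle between each of canister, tub's own z axis and vertical below 0.1 rad and linear speed of each of canister, tub below 0.02 m/s and y of tub in the frame of tray between -0.03 and 0.03 m and z of tub in the frame of tray between 0.01 and 0.025 m and ((x of canister in the frame of tray between 0.065 and 0.11 m and x of tub in the frame of tray between -0.11 and -0.065 m) or (x of canister in the frame of tray between -0.11 and -0.065 m and x of tub in the frame of tray between 0.065 and 0.11 m)) and contact force between the fingers and canister below 0.1 N), for 0.2 s.
At the end, for the whole second after the job is handed in: Tray level (0.03 rad), still, within 35 mm (y) and 60 mm (x) of the mat's centre; detergent upright on the middle bay's floor, within 20 mm of the middle; canister and tub upright in opposite end bays; hook upright on the counter, tip over 40 mm from the loop's centre, not touching the tray (y of tray in the frame of mat between -0.035 and 0.035 m and x of tray in the frame of mat between -0.06 and 0.06 m and height (world z) of hook below 0.008 m and angle between hook's own z axis and vertical below 0.15 rad and contact force between hook and tray below 0.1 N and horizontal distance between hook_tip and loop above 0.04 m and y of detergent in the frame of tray between -0.03 and 0.03 m and z of detergent in the frame of tray between 0.01 and 0.025 m and angle between each of detergent, canister, tub's own z axis and vertical below 0.1 rad and linear speed of each of detergent, canister, tub below 0.02 m/s and x of detergent in the frame of tray between -0.02 and 0.02 m and y of canister in the frame of tray between -0.03 and 0.03 m and z of canister in the frame of tray between 0.01 and 0.025 m and y of tub in the frame of tray between -0.03 and 0.03 m and z of tub in the frame of tray between 0.01 and 0.025 m and ((x of canister in the frame of tray between 0.065 and 0.11 m and x of tub in the frame of tray between -0.11 and -0.065 m) or (x of canister in the frame of tray between -0.11 and -0.065 m and x of tub in the frame of tray between 0.065 and 0.11 m)) and angle between tray's own z axis and vertical below 0.03 rad and linear speed of tray below 0.01 m/s).
It fails at once if the tray tips (angle between tray's own z axis and vertical above 0.09 rad).
It fails at once if the gripper itself pushes or holds the tray (contact force between the fingers and tray above 3 N).
It fails at once if the detergent bottle or canister is dropped or rammed into the tray (contact force between detergent and tray above 40 N or contact force between canister and tray above 25 N).
It fails at once if the tub in the tray is knocked over (angle between tub's own z axis and vertical above 0.5 rad).
It fails at once if a bystander is moved more than 30 mm (distance of any of carton, soap, pegs, jar, cup from where it was at the start of the episode above 0.03 m).
It also fails if it takes over 72 s, if anything falls off the work surface, if the arm or the gripper's body presses on something with over 40 N, if the wrist force passes 120 N, or if a joint passes its speed limit or range.

## Working session

There is one attempt and no reset: what is moved stays moved. The work goes in short steps, Python scripts to look and compute and a tool call to move; the robot and the scene stay as the last step left them, time stands still between calls to the robot, and variables do not carry over. Pictures are saved under pics/ and viewed, about 8 in all and at most 12, crops included, and the job is handed in when it is done.

Besides the shell and the picture viewer there is one more tool, called after "Request:" as name(argument=value, ...), one argument or row to a line, values as JSON. move_arm: Moves the arm, as the interface text tells. Its arguments: {"type":"object","properties":{"steps":{"type":"array"},"hand":{"type":"number"},"squeeze":{"type":"number"}},"required":["steps"]}

```bash
mkdir -p pics
cat > h.py <<'E'
import numpy as np, cv2
from cell import env
from scipy.spatial.transform import Rotation as R
def cam(n):
    c=env.calibration(n); o=np.array(c["orientation"]); 
    if o.shape==(3,3): Rm=o
    elif o.size==4: Rm=None
    else: Rm=R.from_euler('xyz',o,degrees=True).as_matrix()
    return np.array(c["intrinsics"]),np.array(c["D"],float),np.array(c["position"]),Rm
def world(n,depth,mask=None):
    K,D,p,Rm=cam(n); v,u=np.nonzero((depth>0)&(mask if mask is not None else True))
    q=cv2.undistortPoints(np.stack([u,v],1).astype(float)[:,None],K,D)[:,0]; d=depth[v,u]
    return np.stack([q[:,0]*d,-q[:,1]*d,-d],1)@Rm.T+p,u,v
def pix(n,P):
    K,D,p,Rm=cam(n); c=(np.atleast_2d(P)-p)@Rm; c=c*[1,-1,-1]
    return cv2.projectPoints(c,np.zeros(3),np.zeros(3),K,D)[0][:,0]
E
python3 - <<'E'
from h import *
for n in ("side","top"):
    c=env.calibration(n); print(n,c["position"],c["orientation"])
    im,d=env.read_camera(n); np.savez(n+'0.npz',im=im,d=d); cv2.imwrite(f'pics/{n}0.png',im[:,:,::-1])
o=env.get_obs(); print(o)
E
```

```text
side [0.26840192 0.71452602 0.7328808 ] [  46.91528361   -0.94617966 -155.80811827]
top [0.42827981 0.06332993 1.22921629] [  5.75465799  -0.4687982  -89.79074769]
{'time_s': 0.1, 'qpos': array([77.29851928, 18.4322981 , -4.01527561, 83.16791898,  1.29670336,
       78.5398509 , -3.26033025]), 'joint_velocities': array([ 0.05853617, -0.05803508, -0.01076186, -0.25937535, -0.02083334,
       -0.04869124, -0.01197221]), 'effort': array([-2.73965861e-04, -4.92572558e+01, -4.05804282e-01, -3.13399673e+01,
       -6.41330355e-02,  3.94756801e-02,  2.98850080e-05]), 'tool_pos': array([ 0.15167192, -0.63156927,  0.22959928]), 'tool_rot': array([-1.79905256e+02,  7.18775541e-03,  1.35108480e+01]), 'force': array([0.20724353, 0.26162823, 0.00911587]), 'wrist_torque': array([-0.01372588,  0.00728161,  0.00826666]), 'grip_width': 0.0869182033193187}
```

View pics/top0.png

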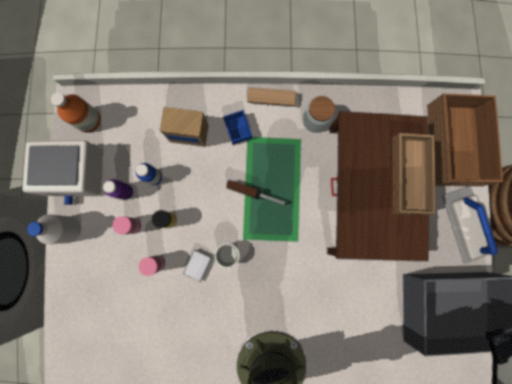

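View pics/side0.png

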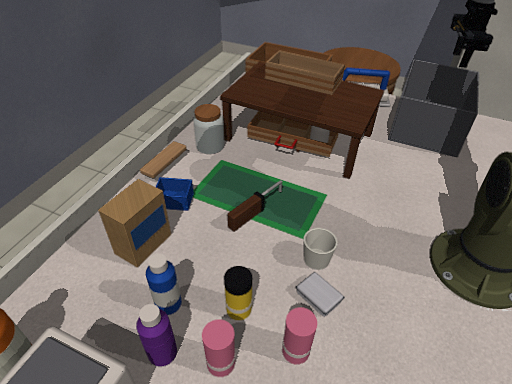

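The top picture has +x up and +y to the left. The hook is on the mat at (260,192), the red loop at (335,186), the blue bottle at (147,172) with the purple one at (118,188), and the yellow/black canister at (162,218) with pink look-alikes at (125,225) and (150,266). Next I'll measure these.

```bash
cat > meas.py <<'E'
from h import *
def rect(P,lo,hi):
    P=P[(P[:,2]>lo)&(P[:,2]<hi)]
    return cv2.minAreaRect((P[:,:2]*1000).astype(np.float32)),len(P)
E
python3 - <<'E'
from meas import *
for n in ("top","side"):
    z=np.load(n+'0.npz'); im,d=z['im'],z['d']
    env.read_camera(n)
    for q in ("hook","detergent","canister","tray","tub","rack","mat","carton","soap","pegs","jar","cup"):
        for r in env.cut_out(n,q)[:3]:
            if r['conf']<.3: continue
            m=r['region']; P,u,v=world(n,d,m)
            if not len(P): continue
            print(n,q,round(r['conf'],2),np.round(r['uv']),m.sum(),'med',np.round(np.median(P,0),3),'zmax',np.round(np.percentile(P[:,2],98),3),'col',np.median(im[m],0), 'rect',np.round(cv2.minAreaRect((P[:,:2]*1000).astype(np.float32))[0]))
# mat by colour
z=np.load('top0.npz'); im,d=z['im'].astype(int),z['d']
g=(im[...,1]>im[...,0]+40)&(im[...,1]>im[...,2]+25)
P,u,v=world('top',d,g); k=abs(P[:,2])<.015;print('mat',cv2.minAreaRect((P[k,:2]*1000).astype(np.float32)))
for n in ("top","side"):
    z=np.load(n+'0.npz'); im,d=z['im'].astype(int),z['d']
    rd=(im[...,0]>120)&(im[...,1]<70)&(im[...,2]<70); P,u,v=world(n,d,rd);k=(P[:,2]>.02)&(P[:,2]<.07)&(P[:,1]<0)
    print(n,'loop px',u[k].min(),u[k].max(),v[k].min(),v[k].max(),'rect',cv2.minAreaRect((P[k,:2]*1000).astype(np.float32)),np.median(P[k],0),P[k].min(0),P[k].max(0))
    # crops
    c={'top':(200,300,150,240),'side':(220,350,90,240)}[n]
    cv2.imwrite(f'pics/{n}c.png',cv2.resize(z['im'][c[2]:c[3],c[0]:c[1],::-1],None,fx=4,fy=4,interpolation=cv2.INTER_CUBIC))
a=cv2.imread('pics/sidec.png');b=np.load('side0.npz')['im'][245:384,110:330,::-1];b=cv2.resize(b,None,fx=2,fy=2)
cv2.imwrite('pics/bott.png',b)
cv2.imwrite('pics/all.png',cv2.resize(np.hstack([a[:,:],cv2.copyMakeBorder(b,0,a.shape[0]-b.shape[0],0,0,0)]),(800,500)))
E
```

```text
top hook 0.65 [245. 191.] 370 med [0.559 0.084 0.051] zmax 0.056 col [72. 47. 33.] rect [553.  51.]
top detergent 0.92 [117. 190.] 459 med [0.55  0.464 0.118] zmax 0.153 col [55. 37. 63.] rect [572. 494.]
top detergent 0.59 [151. 175.] 454 med [0.597 0.37  0.12 ] zmax 0.152 col [69.5 71.  83.5] rect [612. 381.]
top detergent 0.55 [318. 110.] 936 med [ 0.786 -0.14   0.127] zmax 0.134 col [121.  88.  71.] rect [ 821. -160.]
top canister 0.86 [128. 225.] 486 med [0.445 0.439 0.112] zmax 0.119 col [195.5 127.  144.5] rect [447. 471.]
top canister 0.78 [152. 264.] 411 med [0.327 0.357 0.113] zmax 0.119 col [207. 127. 148.] rect [324. 367.]
top canister 0.67 [166. 219.] 372 med [0.465 0.323 0.114] zmax 0.119 col [37. 36. 34.] rect [473. 335.]
top rack 0.57 [382. 182.] 14190 med [ 0.557 -0.316  0.163] zmax 0.217 col [73. 47. 32.] rect [ 583. -361.]
top mat 0.7 [336. 195.] 14 med [ 0.548 -0.194  0.047] zmax 0.05 col [134.5  77.5  73.5] rect [ 567. -193.]
top mat 0.59 [272. 190.] 5549 med [ 0.568 -0.007  0.001] zmax 0.007 col [54. 94. 69.] rect [569.  -4.]
top carton 0.94 [185. 128.] 1563 med
[... 1862 characters left out ...]
0.74 [317. 247.] 1142 med [0.356 0.13  0.044] zmax 0.07 col [130. 127. 118.] rect [370. 115.]
mat ((567.827392578125, -3.988372802734375), (175.13259887695312, 335.9746398925781), 87.93974304199219)
top loop px 332 334 179 194 rect ((568.9905395507812, -192.49407958984375), (47.98452377319336, 3.7209384441375732), 6.722691535949707) [ 0.54538113 -0.19343353  0.04713426] [ 0.54512781 -0.19715038  0.04673439] [ 0.59303569 -0.19153312  0.04915307]
side loop px 274 295 136 147 rect ((569.5931396484375, -203.87046813964844), (54.916664123535156, 43.466400146484375), 3.978036403656006) [ 0.56778521 -0.18872771  0.04795494] [ 0.54178908 -0.22734761  0.04548764] [ 0.59620497 -0.18028478  0.05174934]
```

View pics/all.png

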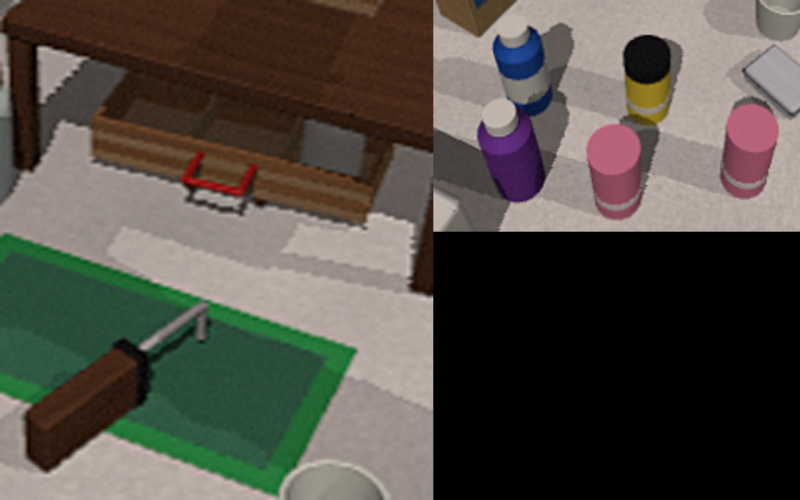

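Blue bottle (side px 162,283: blue, white band and cap) fits the detergent; purple (157,333) is the look-alike. Yellow with black lid (238,291) is the canister; pinks at (219,345) and (299,333) are not. The tub shows at (319,134), in the tray's -x bay. Next come precise poses.

Run:
```python
from meas import *
L=lambda P:(P[:,:2]*1000).astype(np.float32)
D={n:np.load(n+'0.npz') for n in("top","side")}
W={n:world(n,D[n]['d'])[0] for n in D}
A=np.vstack([W['top'],W['side']])
def box(P,x,y,z): return P[(P[:,0]>x[0])&(P[:,0]<x[1])&(P[:,1]>y[0])&(P[:,1]<y[1])&(P[:,2]>z[0])&(P[:,2]<z[1])]
for n in W:
    P=box(W[n],(.45,.7),(-.1,.15),(.049,.06)); print(n,'hooktop',len(P),cv2.minAreaRect(L(P)))
    P=box(W[n],(.45,.7),(-.1,.15),(.030,.049)); 
    q=P[P[:,1]<0.02]; print(n,'rod',len(q),cv2.fitLine(L(q),cv2.DIST_HUBER,0,.1,.1).ravel() if len(q)>5 else '', 'ymin',q[q[:,1].argsort()[:5]] if len(q) else '')
    for nm,c,z in(('detcap',(.603,.385),(.146,.16)),('can',(.47,.33),(.112,.125))):
        P=box(W[n],(c[0]-.06,c[0]+.06),(c[1]-.05,c[1]+.05),z); print(n,nm,len(P), cv2.minEnclosingCircle(L(P)) if len(P) else '',cv2.minAreaRect(L(P)) if len(P) else '')
    P=box(W[n],(.4,.75),(-.4,-.15),(.053,.062)); print(n,'trayrim',len(P),cv2.minAreaRect(L(P)))
    P=box(W[n],(.41,.75),(-.26,-.19),(.02,.041)); print(n,'trayfront',len(P),cv2.fitLine(L(P),cv2.DIST_HUBER,0,.1,.1).ravel() if len(P)>5 else '',P.min(0) if len(P) else '',P.max(0) if len(P) else '')
    P=box(W[n],(.3,.85),(-.7,-.1),(.158,.168)); print(n,'deck',cv2.minAreaRect(L(P)))
    g=box(W[n],(0.4,.8),(-.16,.16),(-.01,.01))
im=D['side']['im'].astype(int);g=(im[...,1]>im[...,0]+40)&(im[...,1]>im[...,2]+25)
P=world('side',D['side']['d'],g)[0];print('mat side',cv2.minAreaRect(L(P[abs(P[:,2])<.01])))
```

```text
top hooktop 257 ((549.991943359375, 51.4901237487793), (190.12420654296875, 25.584348678588867), 71.20791625976562)
top rod 39 [ 3.4095472e-01  9.4007969e-01  5.2862006e+02 -9.7368279e+00] ymin [[ 0.51659201 -0.03905587  0.04381283]
 [ 0.51955618 -0.03573639  0.04603225]
 [ 0.51635287 -0.03565586  0.04686206]
 [ 0.52259476 -0.03563799  0.04734115]
 [ 0.51677577 -0.03299315  0.04102255]]
top detcap 104 ((603.4954223632812, 383.8155212402344), 16.99217987060547) ((602.9912719726562, 383.1253356933594), (30.196205139160156, 31.3914852142334), 6.420502185821533)
top can 242 ((464.3725280761719, 330.91253662109375), 27.734519958496094) ((463.9145202636719, 332.3743896484375), (51.09955596923828, 52.09172439575195), 54.6732292175293)
top trayrim 0 ((0.0, 0.0), (0.0, 0.0), 0.0)
top trayfront 0   
top deck ((561.0983276367188, -316.70233154296875), (272.2992858886719, 431.7119445800781), 87.79894256591797)
side hooktop 317 ((554.61865234375, 68.01577758789062), (162.68283081054688, 28.67333221435547), 70.34575653076172)
side rod 61 [ 3.3996612e-01  9.4043767e-01  5.2483105e+02 -1.0936385e+01
[... 345 characters left out ...]
514038086), 35.716400146484375)
side can 558 ((464.36376953125, 334.68267822265625), 27.970096588134766) ((463.9971923828125, 335.0658874511719), (51.264896392822266, 54.93743133544922), 24.655250549316406)
side trayrim 278 ((573.6873779296875, -276.5299987792969), (273.6095275878906, 98.01382446289062), 1.8776443004608154)
side trayfront 450 [ 9.9894613e-01  4.5898210e-02  5.6909064e+02 -2.3259245e+02] [ 0.43600711 -0.25984628  0.02003221] [ 0.7071981  -0.22218616  0.04099771]
side deck ((561.1171875, -314.94927978515625), (277.0382080078125, 431.0933532714844), 87.81444549560547)
mat side ((568.9310913085938, -2.3639602661132812), (182.07485961914062, 338.5404968261719), 87.78842163085938)
```

```bash
cat > goto.py <<'E'
import sys
from h import *
# usage: goto.py yawtarget x y z [x y z ...] : tool-frame shift & turn from current pose
a=list(map(float,sys.argv[1:])); o=env.get_obs(); p=o['tool_pos']; Rt=R.from_euler('xyz',o['tool_rot'],degrees=True)
Rt=R.from_euler('xyz',[180,0,o['tool_rot'][2]],degrees=True)
print('t',round(o['time_s'],2),'tcp',np.round(p,4),'rot',np.round(o['tool_rot'],2),'w',round(o['grip_width'],4),'F',np.round(o['force'],1),'q7',round(o['qpos'][6],1))
print('turn',round(np.radians((o['tool_rot'][2]-a[0]+180)%360-180),4))
for i in range(1,len(a),3): print(a[i:i+3],'->',np.round(Rt.inv().apply(np.array(a[i:i+3])-p),4))
E
python3 - <<'E'
from meas import *
for n in("top","side"):
    z=np.load(n+'0.npz');env.read_camera(n);r=env.cut_out(n,"hook")[0]
    P=world(n,z['d'],r['region'])[0]; Q=P[(P[:,2]>.047)&(P[:,2]<.056)&(P[:,1]>.035)]
    print(n,len(Q),cv2.minAreaRect((Q[:,:2]*1000).astype(np.float32)))
E
python3 goto.py 70.2 .152 -.632 .33  .45 -.3 .36  .562 .092 .2  .562 .092 .12
```

```text
top 262 ((562.8134155273438, 89.83063507080078), (109.39601135253906, 25.4716854095459), 70.30514526367188)
side 354 ((563.2582397460938, 92.27906799316406), (111.17667388916016, 28.675142288208008), 70.37657165527344)
t 1.6 tcp [ 0.1519 -0.632   0.2306] rot [179.99   0.    13.51] w 0.087 F [ 1.  -0.1  0.1] q7 -3.3
turn -0.9894
[0.152, -0.632, 0.33] -> [ 0.0001 -0.     -0.0994]
[0.45, -0.3, 0.36] -> [ 0.3675 -0.2532 -0.1294]
[0.562, 0.092, 0.2] -> [ 0.568  -0.6082  0.0306]
[0.562, 0.092, 0.12] -> [ 0.568  -0.6082  0.1106]
```

Request:
move_arm(
  steps=[
    [[0,0,-0.06],0],
    [[0,0,-0.11],0],
    [[0.05,-0.035,-0.13],-0.05],
    [[0.1,-0.07,-0.13],-0.15],
    [[0.15,-0.105,-0.13],-0.25],
    [[0.2,-0.14,-0.13],-0.35],
    [[0.25,-0.175,-0.13],-0.45],
    [[0.3,-0.21,-0.13],-0.55],
    [[0.35,-0.245,-0.13],-0.65],
    [[0.38,-0.29,-0.13],-0.75],
    [[0.41,-0.34,-0.13],-0.85],
    [[0.44,-0.39,-0.13],-0.95],
    [[0.47,-0.44,-0.13],-0.99],
    [[0.5,-0.49,-0.13],-0.99],
    [[0.53,-0.54,-0.1],-0.99],
    [[0.555,-0.59,-0.06],-0.99],
    [[0.568,-0.607,-0.02],-0.99],
    [[0.568,-0.607,0.03],-0.99],
    [[0.568,-0.607,0.07],-0.99],
    [[0.568,-0.607,0.11],-0.99],
  ],
  hand=-1,
)

```text
time_s: 4.1
tool_pos: [0.5623, 0.0908, 0.1192]
tool_rot: [180.0, 0.0, 70.2]
force: [-0.9, 0.8, -0.1]
grip_width: 0.0869
```

```bash
python3 goto.py 70.3 .563 .091 .018
```

```text
t 4.1 tcp [0.5623 0.0908 0.1192] rot [1.7998e+02 1.0000e-02 7.0240e+01] w 0.0869 F [-0.9  0.8 -0.1] q7 -42.3
turn -0.0011
[0.563, 0.091, 0.018] -> [0.0004 0.0006 0.1012]
```

Request:
move_arm(
  steps=[
    [[0,0.0005,0.04],0],
    [[0,0.0005,0.08],0],
    [[0,0.0005,0.101],0],
    [[0,0.0005,0.101],0],
  ],
)

```text
time_s: 4.6
tool_pos: [0.5619, 0.0906, 0.0185]
tool_rot: [-179.9, 0.1, 70.2]
force: [-0.3, -0.4, 0.5]
grip_width: 0.0872
```

Request:
move_arm(
  steps=[
    [[0,0,0],0],
    [[0,0,0],0],
    [[0,0,0],0],
    [[0,0,0],0],
    [[0,0,0],0],
    [[0,0,0],0],
  ],
  hand=1,
  squeeze=45,
)

```text
time_s: 5.35
tool_pos: [0.5627, 0.0906, 0.0195]
tool_rot: [-180.0, 0.0, 70.2]
force: [-0.6, 0.3, -0.2]
grip_width: 0.0347
```

```bash
python3 goto.py 90 .568 -.078 .12
```

```text
t 5.35 tcp [0.5627 0.0906 0.0195] rot [-1.800e+02  1.000e-02  7.023e+01] w 0.0347 F [-0.6  0.3 -0.2] q7 -46.7
turn -0.3451
[0.568, -0.078, 0.12] -> [-0.1569  0.062  -0.1005]
```

Request:
move_arm(
  steps=[
    [[0,0,0],0],
    [[0,0,0],0],
    [[0,0,0],0],
    [[0,0,0],0],
  ],
)

```text
time_s: 5.85
tool_pos: [0.5626, 0.0907, 0.0194]
tool_rot: [-180.0, 0.0, 70.2]
force: [-0.4, 0.1, 0.1]
grip_width: 0.0256
```

```bash
python3 goto.py 90 .568 -.02 .09
```

```text
t 5.85 tcp [0.5626 0.0907 0.0194] rot [-1.7998e+02  1.0000e-02  7.0240e+01] w 0.0256 F [-0.4  0.1  0.1] q7 -46.7
turn -0.3449
[0.568, -0.02, 0.09] -> [-0.1024  0.0425 -0.0706]
```

Request:
move_arm(
  steps=[
    [[0,0,-0.035],0],
    [[0,0,-0.071],0],
    [[-0.03,0.015,-0.071],-0.12],
    [[-0.065,0.028,-0.071],-0.24],
    [[-0.1025,0.0425,-0.071],-0.345],
    [[-0.1025,0.0425,-0.071],-0.345],
    [[-0.1025,0.0425,-0.071],-0.345],
    [[-0.1025,0.0425,-0.071],-0.345],
  ],
)

```text
time_s: 6.85
tool_pos: [0.568, -0.0184, 0.0905]
tool_rot: [-180.0, -0.0, 90.1]
force: [0.1, -0.6, -0.7]
grip_width: 0.0256
```

```bash
python3 - <<'E'
from meas import *
S={}
for n in("top","side"):
    im,d=env.read_camera(n);P,u,v=world(n,d); 
    t=env.get_obs()['tool_pos']
    k=(abs(P[:,0]-.568)<.03)&(P[:,1]<t[1]-.06)&(P[:,1]>t[1]-.16)&(P[:,2]>.055)&(P[:,2]<.125)
    Q=P[k];print(n,len(Q),'rod line',cv2.fitLine((Q[:,:2]*1000).astype(np.float32),cv2.DIST_HUBER,0,.1,.1).ravel(),'zmed near/far',np.median(Q[Q[:,1]>t[1]-.09,2]),np.median(Q[Q[:,1]<t[1]-.12,2]),'end',np.round(Q[Q[:,1].argsort()[:6]],3),'zmin',Q[:,2].min())
    cv2.imwrite(f'pics/{n}1.png',im[:,:,::-1])
    rd=(im[...,0]>110)&(im[...,1]<70)&(im[...,2]<70); P=world(n,d,rd)[0];k=(P[:,2]>.02)&(P[:,2]<.07)&(P[:,1]<-.1);print('loop',P[k].min(0),P[k].max(0))
E
python3 goto.py 90 .568 -.078 .0845
python3 -c "
import cv2;a=cv2.imread('pics/side1.png')[70:260,180:400];cv2.imwrite('pics/side1c.png',cv2.resize(a,None,fx=3,fy=3))"
```

```text
top 12 rod line [ 2.4120040e-01  9.7047532e-01  5.6578180e+02 -1.5244014e+02] zmed near/far nan 0.11703044537786877 end [[ 0.566 -0.159  0.113]
 [ 0.568 -0.158  0.119]
 [ 0.563 -0.155  0.084]
 [ 0.568 -0.155  0.118]
 [ 0.565 -0.155  0.118]
 [ 0.563 -0.154  0.107]] zmin 0.08411530688101654
loop [ 0.54514474 -0.20043859  0.04630246] [ 0.54543773 -0.19367695  0.04912136]
t 6.95 tcp [ 0.568  -0.0187  0.0906] rot [ 1.800e+02 -1.000e-02  9.012e+01] w 0.0256 F [ 0.1  1.1 -2.5] q7 -12.9
turn 0.0021
[0.568, -0.078, 0.0845] -> [-0.0593 -0.0002  0.0061]
  return _methods._mean(a, axis=axis, dtype=dtype,
  ret = ret.dtype.type(ret / rcount)
Traceback (most recent call last):
cv2.error: OpenCV(4.12.0) /io/opencv/modules/imgproc/src/linefit.cpp:50: error: (-215:Assertion failed) count > 0 in function 'fitLine2D_wods'

[ WARN:0@0.038] global loadsave.cpp:275 findDecoder imread_('pics/side1.png'): can't open/read file: check file path/integrity
Traceback (most recent call last):
TypeError: 'NoneType' object is not subscriptable
```

Request:
move_arm(
  steps=[
    [[-0.03,0.002,0],0],
    [[-0.06,0.002,0],0],
    [[-0.06,0.002,0],0],
    [[-0.06,0.002,0.025],0],
    [[-0.06,0.002,0.05],0],
    [[-0.06,0.002,0.051],0],
    [[-0.06,0.002,0.051],0],
  ],
)

```text
time_s: 7.82
tool_pos: [0.5707, -0.0791, 0.0403]
tool_rot: [179.9, -0.0, 90.1]
force: [0.2, -0.2, -0.6]
grip_width: 0.0256
```

Run:
```python
from meas import *
o=env.get_obs();print(o['tool_pos'],o['force'])
im,d=env.read_camera('side');cv2.imwrite('pics/a.png',cv2.resize(im[90:220,210:370,::-1],None,fx=3,fy=3))
im2,d2=env.read_camera('top')
a=cv2.resize(im[90:220,210:370,::-1],None,fx=2.5,fy=2.5,interpolation=3);b=cv2.resize(im2[140:240,240:360,::-1],None,fx=3.25,fy=3.25,interpolation=3)
cv2.imwrite('pics/a.png',np.hstack([a,b]))
```

```text
[ 0.5707393  -0.07911533  0.04033006] [ 0.17633992 -0.20148408 -0.62847033]
```

View pics/a.png

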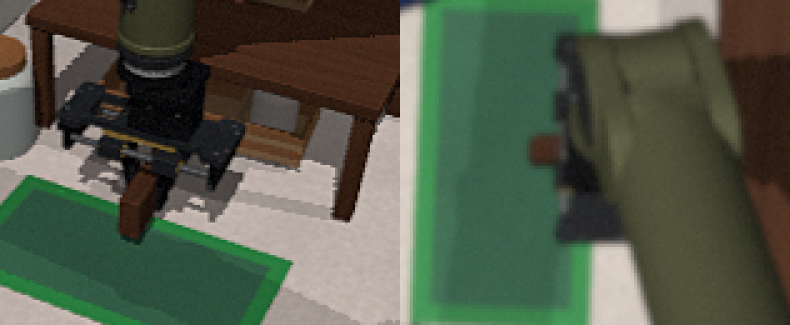

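Request:
move_arm(
  steps=[
    [[0.01,0,0],0],
    [[0.02,0,0],0],
    [[0.035,0,0],0],
    [[0.055,0,0],0],
    [[0.075,0,0],0],
    [[0.095,0,0],0],
    [[0.115,0,0],0],
    [[0.135,0,0],0],
    [[0.155,0,0],0],
    [[0.175,0,0],0],
    [[0.195,0,0],0],
    [[0.215,0,0],0],
    [[0.235,0,0],0],
    [[0.25,0,0],0],
    [[0.265,0,0],0],
    [[0.278,0,0],0],
    [[0.288,0,0],0],
    [[0.295,0,0],0],
    [[0.299,0,0],0],
    [[0.299,0,0],0],
  ],
)

```text
time_s: 10.42
tool_pos: [0.5701, 0.2194, 0.0396]
tool_rot: [180.0, -0.0, 90.0]
force: [0.1, -1.4, -1.3]
grip_width: 0.0254
```

```bash
cat > trayfit.py <<'E'
from meas import *
def fit(tag):
    out={}
    for n in("top","side"):
        im,d=env.read_camera(n);P,u,v=world(n,d);col=im[v,u]
        k=(P[:,2]>.052)&(P[:,2]<.061)&(abs(P[:,1])<.09)&(P[:,0]>.40)&(P[:,0]<.74)&(col[:,0].astype(int)>col[:,2]+18)
        print(n,'rim',k.sum(),np.round(cv2.minAreaRect((P[k,:2]*1000).astype(np.float32))[0],1),cv2.minAreaRect((P[k,:2]*1000).astype(np.float32))[1:])
        i=im.astype(int);r=(i[...,0]>100)&(i[...,1]<70)&(i[...,2]<70);Q=world(n,d,r)[0];q=Q[(Q[:,2]>.03)&(Q[:,2]<.065)&(abs(Q[:,1])<.2)&(Q[:,0]>.45)&(Q[:,0]<.7)]
        if len(q):print('loop',q.min(0),q.max(0))
        out[n]=im
    a=cv2.resize(out['side'][110:270,170:390,::-1],None,fx=1.8,fy=1.8,interpolation=3);b=cv2.resize(out['top'][110:270,200:340,::-1],None,fx=1.8,fy=1.8,interpolation=3)
    cv2.imwrite(f'pics/{tag}.png',np.hstack([a,b]))
E
python3 -c "from trayfit import *;fit('b')"; python3 goto.py 90 .57 .22 .04
```

```text
top rim 423 [578.8  15.3] ((268.8705749511719, 157.0743408203125), 8.122146606445312)
loop [0.54373624 0.04585258 0.04069613] [0.59150469 0.09631795 0.05353278]
side rim 364 [554.6  -6.7] ((215.60916137695312, 115.62764739990234), 7.836760997772217)
loop [ 0.45030396 -0.07163468  0.03001236] [0.56733599 0.0932493  0.05795595]
t 10.53 tcp [0.5702 0.219  0.0396] rot [ 1.7999e+02 -2.0000e-02  8.9990e+01] w 0.0257 F [ 0.1 -0.8 -1.5] q7 -40.5
turn -0.0002
[0.57, 0.22, 0.04] -> [ 0.001  -0.0002 -0.0004]
```

View pics/b.png

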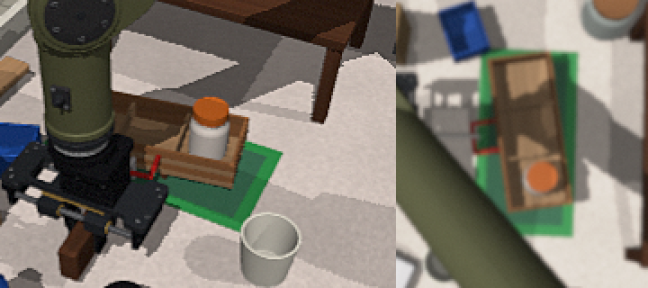

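Tray is on the mat at about (0.58, -0.005), yawed about 8°, with the loop at (0.568, 0.07) and the hook in it. Now I'll unhook and set the hook down at about (0.48, 0.235).

Request:
move_arm(
  steps=[
    [[-0.004,0,0],0],
    [[-0.009,0,0],0],
    [[-0.009,0,-0.015],0],
    [[-0.009,0,-0.035],0],
    [[-0.009,0,-0.055],0],
    [[-0.009,0,-0.055],0],
    [[0.0,-0.03,-0.055],0],
    [[0.01,-0.06,-0.055],0],
    [[0.016,-0.09,-0.055],0],
    [[0.016,-0.09,-0.03],0],
    [[0.016,-0.09,-0.005],0],
    [[0.016,-0.09,0.01],0],
    [[0.016,-0.09,0.017],0],
    [[0.016,-0.09,0.0195],0],
    [[0.016,-0.09,0.0195],0],
    [[0.016,-0.09,0.0195],0],
  ],
)

```text
time_s: 12.52
tool_pos: [0.4806, 0.2351, 0.0206]
tool_rot: [179.9, -0.0, 90.0]
force: [0.4, 0.2, -1.8]
grip_width: 0.0253
```

Request:
move_arm(
  steps=[
    [[0,0,0],0],
    [[0,0,0],0],
    [[0,0,0],0],
    [[0,0,0],0],
    [[0,0,0],0],
    [[0,0,-0.03],0],
    [[0,0,-0.08],0],
    [[0,0,-0.14],0],
    [[0,0,-0.2],0],
    [[0,0,-0.25],0],
  ],
  hand=-1,
)

```text
time_s: 13.78
tool_pos: [0.4802, 0.2351, 0.2726]
tool_rot: [179.9, -0.0, 90.0]
force: [1.3, -0.3, -0.0]
grip_width: 0.0869
```

```bash
python3 -c "
from trayfit import *
fit('c')
for n in('top','side'):
    im,d=env.read_camera(n);P=world(n,d)[0];Q=P[(abs(P[:,0]-.48)<.05)&(P[:,1]>.085)&(P[:,1]<.30)&(P[:,2]>.03)&(P[:,2]<.06)];print(n,'hook',len(Q),cv2.minAreaRect((Q[:,:2]*1000).astype(np.float32)),np.percentile(Q[:,2],95))
"; python3 goto.py 90 .6035 .385 .25
```

```text
top rim 414 [578.9  12.8] ((268.48443603515625, 151.71742248535156), 8.256131172180176)
loop [0.54371199 0.04898139 0.04631692] [0.54747852 0.08338365 0.05145396]
side rim 545 [582.4  -3.2] ((272.0204162597656, 115.26165771484375), 7.6497650146484375)
loop [ 0.45167711 -0.07282776  0.0303066 ] [0.69751271 0.1006215  0.05927768]
top hook 266 ((480.9431457519531, 179.9208221435547), (25.081623077392578, 168.7460174560547), 0.28769052028656006) 0.054495611824358636
side hook 521 ((481.6270446777344, 184.98829650878906), (27.636098861694336, 166.8884735107422), 1.613756537437439) 0.05325080035512031
t 13.97 tcp [0.4804 0.2351 0.2707] rot [179.89   0.    90.  ] w 0.0873 F [-0.7  0.2  0. ] q7 -33.6
turn -0.0
[0.6035, 0.385, 0.25] -> [0.1499 0.1231 0.0207]
```

View pics/c.png

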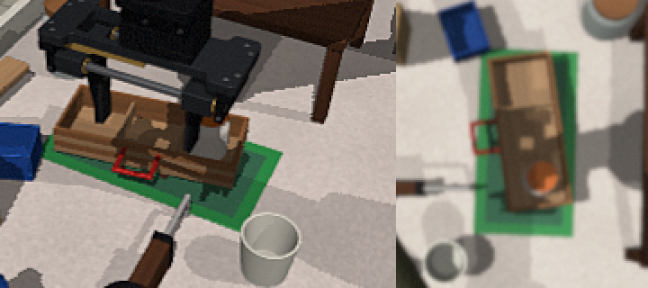

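Request:
move_arm(
  steps=[
    [[0.035,0.03,0],-0.12],
    [[0.075,0.06,0],-0.25],
    [[0.11,0.09,0],-0.37],
    [[0.149,0.123,0.0],-0.49],
    [[0.149,0.123,0.03],-0.49],
    [[0.149,0.123,0.07],-0.49],
    [[0.149,0.123,0.11],-0.49],
    [[0.149,0.123,0.15],-0.49],
    [[0.149,0.123,0.177],-0.49],
    [[0.149,0.123,0.177],-0.49],
    [[0.149,0.123,0.177],-0.49],
  ],
)

```text
time_s: 15.35
tool_pos: [0.6029, 0.3843, 0.0932]
tool_rot: [-180.0, -0.0, 118.1]
force: [0.0, -0.4, 0.3]
grip_width: 0.087
```

Request:
move_arm(
  steps=[
    [[0,0,0],0],
    [[0,0,0],0],
    [[0,0,0],0],
    [[0,0,0],0],
    [[0,0,0],0],
    [[0,0,0],0],
  ],
  hand=1,
  squeeze=35,
)

```text
time_s: 16.1
tool_pos: [0.6038, 0.3842, 0.0935]
tool_rot: [179.9, -0.0, 118.1]
force: [1.7, 1.1, 1.0]
grip_width: 0.0552
```

```bash
python3 goto.py 188 .6034 .3845 .19 .592 .15 .19 .582 -.004 .19 .582 -.004 .112
```

```text
t 16.1 tcp [0.6038 0.3842 0.0935] rot [179.9   -0.   118.06] w 0.0552 F [1.7 1.1 1. ] q7 -26.1
turn -1.2206
[0.6034, 0.3845, 0.19] -> [ 0.0005 -0.0002 -0.0965]
[0.592, 0.15, 0.19] -> [-0.2011 -0.1205 -0.0965]
[0.582, -0.004, 0.19] -> [-0.3323 -0.2018 -0.0965]
[0.582, -0.004, 0.112] -> [-0.3323 -0.2018 -0.0185]
```

Request:
move_arm(
  steps=[
    [[0,0,0],0],
    [[0,0,-0.02],0],
    [[0,0,-0.06],0],
    [[0,0,-0.1],0],
    [[-0.02,-0.012,-0.11],-0.08],
    [[-0.05,-0.03,-0.11],-0.18],
    [[-0.083,-0.05,-0.11],-0.3],
    [[-0.117,-0.07,-0.11],-0.42],
    [[-0.15,-0.09,-0.11],-0.54],
    [[-0.183,-0.11,-0.11],-0.66],
    [[-0.217,-0.13,-0.11],-0.78],
    [[-0.25,-0.151,-0.11],-0.9],
    [[-0.28,-0.17,-0.11],-1.02],
    [[-0.305,-0.185,-0.11],-1.12],
    [[-0.322,-0.195,-0.11],-1.18],
    [[-0.332,-0.202,-0.11],-1.22],
    [[-0.332,-0.202,-0.11],-1.22],
    [[-0.332,-0.202,-0.11],-1.22],
    [[-0.332,-0.202,-0.11],-1.22],
  ],
)

```text
time_s: 18.48
tool_pos: [0.5808, -0.0029, 0.2031]
tool_rot: [180.0, -0.0, -171.9]
force: [-0.3, 0.0, -5.1]
grip_width: 0.0547
```

```bash
python3 -c "from trayfit import *;fit('d')
im,d=env.read_camera('side');P=world('side',d)[0];t=env.get_obs()['tool_pos'];Q=P[(abs(P[:,0]-t[0])<.05)&(abs(P[:,1]-t[1])<.05)&(P[:,2]>.09)&(P[:,2]<.18)];print('bottle',np.percentile(Q,[1,50,99],axis=0))"; python3 goto.py 188 .5815 -.0035 .13 .5815 -.0035 .112
```

```text
top rim 190 [561.1  32.4] ((288.08709716796875, 112.4285888671875), 26.533233642578125)
loop [0.54400941 0.04898229 0.04258212] [0.59774683 0.08989303 0.05359206]
side rim 547 [583.1  -3. ] ((272.710205078125, 116.10572052001953), 8.012177467346191)
loop [ 0.45134907 -0.07686171  0.03730405] [0.69189976 0.10094651 0.05874941]
bottle [[ 0.55307719 -0.0047689   0.11171137]
 [ 0.57028063  0.0221756   0.14850148]
 [ 0.60492996  0.02831764  0.17964566]]
t 18.62 tcp [ 0.581  -0.0035  0.2031] rot [-1.7999e+02 -1.0000e-02 -1.7197e+02] w 0.0548 F [ 0.3 -0.6 -4.8] q7 75.1
turn 0.0005
[0.5815, -0.0035, 0.13] -> [-0.0005 -0.0001  0.0731]
[0.5815, -0.0035, 0.112] -> [-0.0005 -0.0001  0.0911]
```

View pics/d.png

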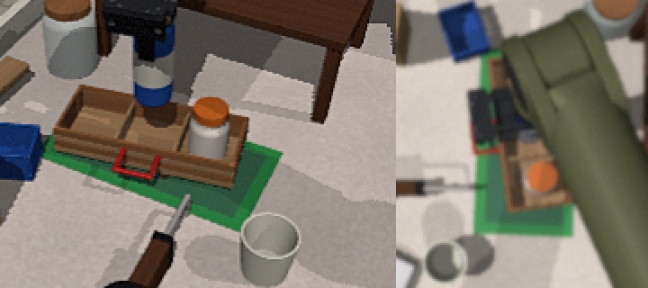

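Request:
move_arm(
  steps=[
    [[0,0,0.02],0],
    [[0,0,0.04],0],
    [[0,0,0.06],0],
    [[0,0,0.075],0],
    [[0,0,0.083],0],
    [[0,0,0.087],0],
    [[0,0,0.089],0],
    [[0,0,0.0905],0],
    [[0,0,0.0915],0],
    [[0,0,0.0925],0],
    [[0,0,0.0925],0],
  ],
)

```text
time_s: 20.0
tool_pos: [0.5811, -0.0042, 0.1105]
tool_rot: [-180.0, 0.0, -172.0]
force: [-0.4, 0.8, -5.1]
grip_width: 0.0554
```

Weight is still carried, so I'll lower in small steps until it lightens.

Request:
move_arm(
  steps=[
    [[0,0,0.0005],0],
    [[0,0,0.001],0],
    [[0,0,0.0015],0],
    [[0,0,0.0015],0],
  ],
)

```text
time_s: 20.5
tool_pos: [0.5817, -0.004, 0.1104]
tool_rot: [-180.0, 0.1, -172.0]
force: [-2.1, -0.8, 5.6]
grip_width: 0.0553
```

Request:
move_arm(
  steps=[
    [[0,0,0],0],
    [[0,0,0],0],
    [[0,0,0],0],
    [[0,0,0],0],
    [[0,0,0],0],
    [[0,0,-0.02],0],
    [[0,0,-0.06],0],
    [[0,0,-0.11],0],
    [[0,0,-0.16],0],
  ],
  hand=-1,
)

```text
time_s: 21.62
tool_pos: [0.5811, -0.0037, 0.272]
tool_rot: [-180.0, 0.1, -172.0]
force: [0.9, -1.1, -0.5]
grip_width: 0.0869
```

```bash
python3 - <<'E'
from trayfit import *
fit('e')
for n in('top','side'):
    im,d=env.read_camera(n);P=world(n,d)[0]
    for nm,c,z in(('detcap',(.581,-.004),(.160,.172)),('tub',(.495,-.016),(.094,.106)),('can',(.464,.333),(.112,.122))):
        Q=P[(abs(P[:,0]-c[0])<.045)&(abs(P[:,1]-c[1])<.045)&(P[:,2]>z[0])&(P[:,2]<z[1])];print(n,nm,len(Q),cv2.minEnclosingCircle((Q[:,:2]*1000).astype(np.float32)) if len(Q) else '')
E
python3 goto.py 180 .464 .333 .25
```

```text
top rim 187 [578.2   4.9] ((275.8223571777344, 112.48172760009766), 13.29845142364502)
loop [0.54405138 0.04902488 0.04144278] [0.57217977 0.08987052 0.05217341]
side rim 549 [580.4  14.9] ((272.30487060546875, 151.21551513671875), 7.874928951263428)
loop [ 0.45108325 -0.07038347  0.04314333] [0.69002013 0.10206329 0.05936891]
top detcap 29 ((576.7066650390625, -1.7118549346923828), 14.580236434936523)
top tub 223 ((499.4112243652344, -24.526826858520508), 25.673818588256836)
top can 241 ((464.5947265625, 331.17327880859375), 27.16292381286621)
side detcap 116 ((582.2283325195312, -0.7426585555076599), 17.757612228393555)
side tub 242 ((498.9329833984375, -20.40717124938965), 27.066572189331055)
side can 557 ((464.7381591796875, 335.2291564941406), 27.82122802734375)
t 21.82 tcp [ 0.5817 -0.0037  0.271 ] rot [-1.7993e+02  1.6000e-01 -1.7201e+02] w 0.0873 F [-0.2 -0.3 -0.2] q7 77.9
turn 0.1394
[0.464, 0.333, 0.25] -> [0.0698 0.3498 0.021 ]
```

View pics/e.png

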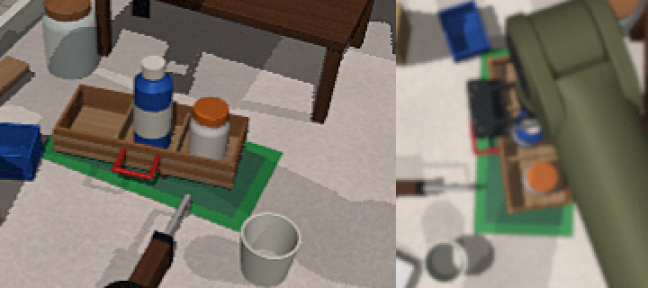

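Request:
move_arm(
  steps=[
    [[0.004,0.02,0],0.05],
    [[0.011,0.055,0],0.15],
    [[0.019,0.095,0],0.27],
    [[0.027,0.135,0],0.39],
    [[0.035,0.175,0],0.51],
    [[0.043,0.215,0],0.63],
    [[0.051,0.255,0],0.75],
    [[0.059,0.295,0],0.85],
    [[0.065,0.33,0],0.92],
    [[0.0695,0.35,0],0.92],
    [[0.0695,0.35,0.03],0.92],
    [[0.0695,0.35,0.07],0.92],
    [[0.0695,0.35,0.11],0.92],
    [[0.0695,0.35,0.15],0.92],
    [[0.0695,0.35,0.185],0.92],
    [[0.0695,0.35,0.203],0.92],
    [[0.0695,0.35,0.203],0.92],
  ],
)

```text
time_s: 23.95
tool_pos: [0.4628, 0.3322, 0.0648]
tool_rot: [-179.8, -0.1, 135.3]
force: [0.8, 0.1, 0.1]
grip_width: 0.0869
```

Request:
move_arm(
  steps=[
    [[0,0,0],0],
    [[0,0,0],0],
    [[0,0,0],0],
    [[0,0,0],0],
    [[0,0,0],0],
    [[0,0,0],0],
    [[0,0,0],0],
  ],
  hand=1,
  squeeze=15,
)

```text
time_s: 24.82
tool_pos: [0.464, 0.3329, 0.0663]
tool_rot: [180.0, 0.0, 135.3]
force: [0.3, 0.0, 4.1]
grip_width: 0.054
```

```bash
python3 goto.py 188 .4645 .333 .24 .668 .0085 .24 .668 .0085 .09
```

```text
t 24.82 tcp [0.464  0.3329 0.0663] rot [1.7998e+02 2.0000e-02 1.3526e+02] w 0.054 F [0.3 0.  4.1] q7 -14.1
turn -0.9204
[0.4645, 0.333, 0.24] -> [-0.0003  0.0004 -0.1737]
[0.668, 0.0085, 0.24] -> [-0.3733 -0.0868 -0.1737]
[0.668, 0.0085, 0.09] -> [-0.3733 -0.0868 -0.0237]
```

Request:
move_arm(
  steps=[
    [[0,0,-0.03],0],
    [[0,0,-0.08],0],
    [[0,0,-0.13],0],
    [[0,0,-0.174],0],
    [[-0.02,-0.005,-0.174],-0.05],
    [[-0.05,-0.012,-0.174],-0.12],
    [[-0.09,-0.021,-0.174],-0.22],
    [[-0.13,-0.03,-0.174],-0.32],
    [[-0.17,-0.04,-0.174],-0.42],
    [[-0.21,-0.049,-0.174],-0.52],
    [[-0.25,-0.058,-0.174],-0.62],
    [[-0.29,-0.067,-0.174],-0.72],
    [[-0.325,-0.075,-0.174],-0.82],
    [[-0.355,-0.082,-0.174],-0.9],
    [[-0.3733,-0.0868,-0.174],-0.92],
    [[-0.3733,-0.0868,-0.174],-0.92],
    [[-0.3733,-0.0868,-0.15],-0.92],
    [[-0.3733,-0.0868,-0.12],-0.92],
    [[-0.3733,-0.0868,-0.1],-0.92],
    [[-0.3733,-0.0868,-0.1],-0.92],
  ],
)

```text
time_s: 27.32
tool_pos: [0.6665, 0.0088, 0.1644]
tool_rot: [180.0, -0.2, -172.0]
force: [0.9, 0.6, -0.1]
grip_width: 0.0537
```

```bash
python3 -c "from trayfit import *;fit('f')
im,d=env.read_camera('side');P=world('side',d)[0];t=env.get_obs()['tool_pos'];Q=P[(abs(P[:,0]-t[0])<.04)&(abs(P[:,1]-t[1])<.04)&(P[:,2]>.09)&(P[:,2]<.15)];print('can',np.percentile(Q,[1,50,99],axis=0))"; python3 goto.py 188 .6686 .0087 .0835
```

```text
top rim 294 [552.  10.] ((214.21566772460938, 153.7110595703125), 7.742824077606201)
loop [0.54398824 0.04894201 0.04353359] [0.59838711 0.06801716 0.05391645]
side rim 489 [581.9  -3.3] ((270.9381408691406, 115.48827362060547), 7.325532913208008)
loop [ 0.4514104  -0.07288051  0.04217689] [0.69153795 0.10138315 0.0591867 ]
can [[0.64124149 0.00752603 0.10128248]
 [0.65598668 0.03296098 0.12703648]
 [0.68812996 0.03911058 0.14969612]]
t 27.48 tcp [0.6683 0.0091 0.1673] rot [ 1.7999e+02  1.0000e-01 -1.7201e+02] w 0.0538 F [-0.5 -0.2 -0.6] q7 71.7
turn -0.0001
[0.6686, 0.0087, 0.0835] -> [-0.0002 -0.0004  0.0838]
```

View pics/f.png

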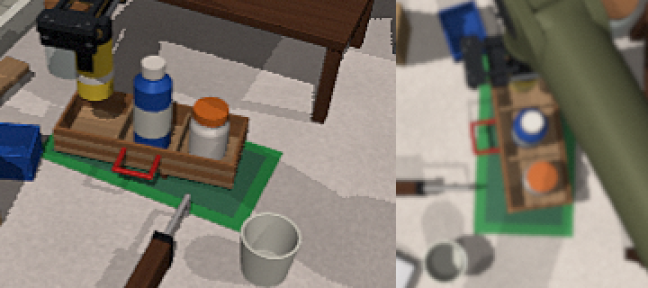

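Request:
move_arm(
  steps=[
    [[0,0,0.02],0],
    [[0,0,0.04],0],
    [[0,0,0.055],0],
    [[0,0,0.067],0],
    [[0,0,0.074],0],
    [[0,0,0.078],0],
    [[0,0,0.08],0],
    [[0,0,0.0815],0],
    [[0,0,0.0825],0],
    [[0,0,0.083],0],
    [[0,0,0.083],0],
  ],
)

```text
time_s: 28.85
tool_pos: [0.6679, 0.0085, 0.0834]
tool_rot: [-180.0, 0.0, -172.0]
force: [-1.2, -0.2, 0.9]
grip_width: 0.0537
```

Request:
move_arm(
  steps=[
    [[0,0,0.0005],0],
    [[0,0,0.0005],0],
    [[0,0,0.0005],0],
  ],
)

```text
time_s: 29.22
tool_pos: [0.668, 0.0085, 0.0833]
tool_rot: [-180.0, 0.0, -172.0]
force: [-2.4, -0.8, 5.5]
grip_width: 0.0537
```

Request:
move_arm(
  steps=[
    [[0,0,0],0],
    [[0,0,0],0],
    [[0,0,0],0],
    [[0,0,0],0],
    [[0,0,0],0],
    [[0,0,0],0],
    [[0,0,-0.02],0],
    [[0,0,-0.06],0],
    [[0,0,-0.11],0],
    [[0,0,-0.17],0],
    [[0,0.06,-0.2],0],
    [[0,0.12,-0.2],0],
    [[0,0.18,-0.2],0],
    [[0,0.24,-0.2],0],
    [[0,0.24,-0.2],0],
    [[0,0.24,-0.2],0],
  ],
  hand=-1,
)

```text
time_s: 31.22
tool_pos: [0.6346, 0.2464, 0.2837]
tool_rot: [-180.0, 0.1, -172.0]
force: [0.3, -1.2, 0.4]
grip_width: 0.0871
```

Run:
```python
from trayfit import *
fit('g')
c0=np.array([.5815,-.0035]);a=np.radians(7.8);Rm=np.array([[np.cos(a),np.sin(a)],[-np.sin(a),np.cos(a)]])
for n in('top','side'):
    im,d=env.read_camera(n);P=world(n,d)[0]
    for nm,c,z in(('det',(.581,-.004),(.160,.172)),('tub',(.495,-.016),(.094,.106)),('can',(.668,.009),(.126,.138)),('hook',(.481,.18),(.03,.06))):
        w=.11 if nm=='hook' else .045
        Q=P[(abs(P[:,0]-c[0])<.045)&(abs(P[:,1]-c[1])<w)&(P[:,2]>z[0])&(P[:,2]<z[1])]
        if len(Q):
            (x,y),r=cv2.minEnclosingCircle((Q[:,:2]*1000).astype(np.float32));print(n,nm,len(Q),round(x),round(y),round(r),'z',np.median(Q[:,2]).round(4),'in tray',np.round(Rm@(np.array([x,y])/1000-c0),3))
print(env.get_obs()['time_s'])
```

```text
top rim 292 [580.8   1. ] ((268.8201599121094, 127.90935516357422), 8.212798118591309)
loop [0.59802204 0.05543718 0.04690101] [0.59803613 0.05858567 0.04690822]
side rim 508 [582.4  -2.2] ((271.86077880859375, 116.78990173339844), 8.028725624084473)
loop [ 0.45442521 -0.07441845  0.03073315] [0.69338433 0.10372221 0.05912349]
top det 108 582 -4 17 z 0.1676 in tray [ 0.    -0.001]
top tub 176 499 -25 25 z 0.1018 in tray [-0.084 -0.01 ]
top can 268 666 7 28 z 0.1319 in tray [ 0.085 -0.001]
top hook 273 479 236 54 z 0.0512 in tray [-0.069  0.251]
side det 116 581 -1 18 z 0.1672 in tray [0.    0.003]
side tub 240 498 -21 27 z 0.1013 in tray [-0.085 -0.006]
side can 257 669 11 30 z 0.1318 in tray [0.089 0.003]
side hook 657 480 196 94 z 0.0507 in tray [-0.074  0.211]
31.425
```

View pics/g.png

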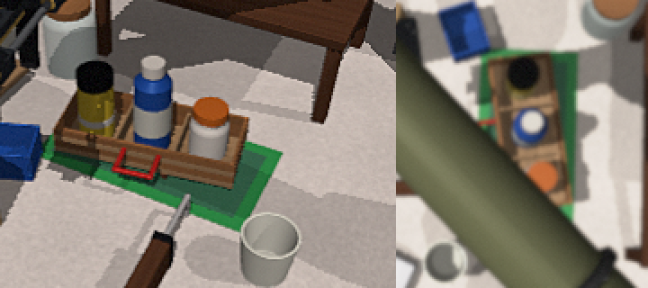

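The picture shows all three items upright in their bays and the hook standing clear, so I'm handing in.

```bash
python3 -c "
from cell import env
env.sign_off()"
```

```text
the job is handed in; nothing more can be done
```

The job is done and handed in at 31.4 s of the 72 s allowed; the sign-off reports no verdict, so the checks below are my own.

**What I did:** I caught the tray's red loop with the hook and drew the tray onto the mat. I unhooked and stood the hook on the bare counter at about (0.48, 0.235). Then I stood the blue detergent in the middle bay, and after it the yellow canister in the +x end bay, opposite the tub.

**Last checks (top and side cameras):**

| Thing | Measured | Limit |
|---|---|---|
| Tray centre | (0.582, -0.003), about 14 mm (x) and 1 mm (y) from the mat's centre | 60 mm (x), 35 mm (y) |
| Detergent in the tray | x = 0, y within 3 mm | 20 mm (x), 30 mm (y) |
| Canister in the tray | x = +85 to +89 mm, y within 3 mm | 65 to 110 mm, 30 mm (y) |
| Tub in the tray | x = -85 mm, y = -6 to -10 mm | 65 to 110 mm on the other side, 30 mm (y) |

- **Heights:** the tops of all three match standing on the tray floor.
- **Hook:** its top is at 51 mm and it stands clear of the tray. Its tip, worked out from where I set it down, is about 90 mm from the loop's centre.
- **Bystanders:** none look moved in the pictures, but I did not measure them again.

**Disagreements:**
- The tray ended turned about 8°, from about 2° at the start.
- The top camera's rim fit was off at times because the arm and the bottles disturbed it, so I used the side camera's fit for the tray.
- The arm hid the tip from the cameras when it went into the loop, so that step was confirmed only by the pull working.

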